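# Set the strip-length stop at its notch and hold it

### The job

Lock the notch plate of the strip-length jig by turning both of its captive knobs clockwise to their end stops, one after the other, and only then slide the wooden stop block along the rail until you feel its spring ball click into the notch. Do not push it on through the notch. Finish still gripping the block at the notch, and leave the other things on the bench alone.

Things in the scene. Friction and masses are not known exactly. Their poses are not given: they have to be found in the camera images.
- board: fixed light wooden base board of the jig, 225 x 440 x 18 mm, lying on the bench. Its origin is on the bench under the rail's middle (55 mm off the board's own centre line): +y runs along the rail, the way the block has to slide; the notch plate lies on the +x side of the rail. The aluminium rail on it is 30 mm wide, 400 mm long, its top 34 mm above the bench. Its place and yaw vary.
- stop_block: wooden stop block that slides along the rail in the board's +y only (300 mm travel from board y = -150 to +150 mm, about 2 N of friction). Body 50 mm across the rail, 44 mm along it; on top an upright handle 34 mm across the rail and 22 mm along it, 46 mm tall, from 62 to 108 mm above the bench. Origin on the block's middle, 24 mm above the bench; its axes are those of the board. It starts 105 to 220 mm before the notch.
- stop_handle (a point): middle of the stop block's handle, 86 mm above the bench (22 mm below the handle's top); pinch it here from above, best with the fingers before and behind it along the rail. Axes as the board's.
- stop_ball (a point): the spring ball (10 mm steel ball in a round boss) in the middle of the block's +x flank, 32 mm from the rail's middle line and 44 mm above the bench; it is level with the block's and handle's middle along the rail. It presses sideways on the notch plate's edge.
- notch_plate: fixed metal plate, 104 x 190 x 12 mm, lying on the board beside the rail, with a 32 mm high steel edge bar towards the rail, its top 50 mm above the bench. Origin at the foot of that edge, at the notch; +y along the rail as the board's. The plate's place along the rail varies. Both ends of the bar are sloped over 30 mm, so the ball rides up gently (about 1 N) onto the bar 60 to 90 mm before the notch, then runs level and drops into the notch.
- notch (a point): the notch, a 9 mm wide upright gap in the middle of the steel edge bar, open to the rail and visible from above; this point is at its mouth, 44 mm above the bench, axes as the board's. When the block's ball is level with it along the rail (same y in the board's frame), the ball drops 2.8 mm into it: the block is pulled in from within about 4 mm on either side and then resists being moved on with about 12 to 15 N.
- knob_rear (a joint): angle of the knob that stands 62 mm before the notch (-y); 0 is fully open, 1.5 rad is the locked end stop; it grows as the knob is turned clockwise seen from above. Starts at 0.2 to 0.7. Friction 0.06 N m.
- knob_rear_grip (a point): point on that knob's axis at gripping height, 67 mm above the bench. The black knob's grip is an upright bar 42 mm long, 14 mm thick, from 44 to 74 mm above the bench, on a 44 mm disc (top 44 mm above the bench) in a 68 mm steel base; the point's x axis runs along the bar and turns with it. At the joint's 0 the bar lies along the board's x. The axis is 64 mm from the notch plate's edge (98 mm from the rail's middle line).
- knob_fore (a joint): angle of the like knob that stands 62 mm past the notch (+y); 0 is fully open, 1.5 rad is the locked end stop; grows clockwise seen from above. Starts at 0.2 to 0.7. Friction 0.06 N m.
- knob_fore_grip (a point): point on that knob's axis at gripping height, 67 mm above the bench; same knob, x axis along its bar.
- bark_hoop: bystander: loose light wooden hoop, 124 mm across, 45 mm high; origin at its foot's centre.
- mallet: bystander: loose wooden mallet, 260 mm long, lying on the bench; origin under its middle.
- log_piece: bystander: loose upright piece of log, 72 mm across, 110 mm high; origin at its foot's centre.
- peg_cup: bystander: loose empty terracotta cup, 72 mm across, 80 mm high; origin at its foot's centre.

How it is judged:
By the outcome, as a careful person would: the job done as asked, in the order asked, and still so for the second after the job is handed in, while the arm keeps its last pose, push and grip.
It also fails if it takes over 58 s, if anything falls off the work surface, if the arm or the gripper's body presses on something with over 40 N, if the wrist force passes 120 N, or if a joint passes its speed limit or range.

### The arm

A 6-joint arm with a two-finger parallel gripper is mounted at the origin on the work surface. World frame = base frame: x ahead of the robot, y to its left, z up, the work surface at z = 0. Lengths are in mm, angles in rad, forces in N, time in s.
With the tool pointing down it reaches from about 300 to 950 mm from the base axis. Payload 3.1 kg.
Tool frame: the origin (TCP) lies between the finger pads; the fingertips stand 19 mm ahead of it and the grasp point (between the pads) is the TCP; z points along the fingers, y is the direction in which the jaws open and shut (so a half turn about z gives the same grasp; the last joint's range is limited). The gripper opens to 85 mm and grips with 20 to 120 N. Pads are 22 mm wide; open, the fingers measure 114 mm over their backs; the gripper's body (76 mm by 85 mm) begins 54 mm behind the grasp point. The pads swing forward as they close: fully open they stand 13 mm farther back than shut.
Start: joints at [-1.227, 0.308, 1.634, -0, 1.2, -0.07], TCP at [251.282, -572.267, 250.272] pointing down, gripper open.
Joint ranges: [-3.06, 3.06], [-0.79, 1.96], [0.05, 2.63], [-1.19, 4.34], [0.05, 2.64], [-2.94, 2.94]. Speed limits (rad/s): [2.79, 2.79, 3.14, 3.14, 3.14, 3.14].

### API

Orientations are given as a rotation vector (axis times angle).
In Python, from cell import robot, camera, cut_out gives the robot as it stands.
- The arm moves only by the tool arm_command, never from a script. Its argument "plan" is a list of rows, each a list of 4 numbers: the shift along the tool's x, y, z in cm, then the turn about the tool's z in degrees. In form: [[tx, ty, tz, twist], ...]. A call has 1 to 20 rows; each row shifts and turns the pose as measured when the row begins, along the tool's axes as they then stand; what a row does not reach is not made up. A row lasts 1/10 s, in which the tool goes at most 50 mm and 8.59 degrees, less where a joint would pass 70% of its speed; a pose out of reach is approached as far as the arm can. A call with a gripper value outside its range is refused whole. "claw" is the opening, from 0 (shut) to 1 (fully open), set as the call begins (left out, the last holds). The fingers move at their own pace and stop on an object; the grip force is fixed at half the most. Time passes only in rows, so rows that do not move let the fingers close. It gives the time, the measured TCP pose, the force and the opening at its end, in the units of the state.
- robot.observe(): the state, without advancing time (a new reading comes with each control period).
- camera(name): name is "scene" or "top" or "wrist"; returns a dict with "pixels" (384x512x3 uint8, red, green, blue), "z_map" (384x512 float32, mm along the optical axis (not along the pixel's ray), 0 where there is no reading), "fovy" (degrees; the focal length in pixels is half the picture's height over the tangent of half this angle, whatever the lens; pixels are square), "cx", "cy" (the principal point, pixels), "view" (4x4, takes a point from world to camera coordinates); the wrist camera has in their place "T_tool_cam" (4x4, takes a point from camera to tool coordinates, whose origin is the TCP and whose axes are the flange's). Camera axes: x right, y down, z forward; pixel columns grow to the right and rows downward; lengths in mm; the calibration is good to about 2 mm. A picture is of the moment at which its call begins: read the wrist's pose just before it.
- robot.hand_in(): hands the job in, once; it reports no verdict.
Trained networks look in the newest picture that a camera, given by its name, has taken for a name from the list of things; names that differ only in an ending like _2 or _b are one class to them, and where a whole thing is asked for, a point or a joint stands for the part that bears it (a point fixed in the world has none). Each returns a list of dicts, best first, with "score" (0 to 1); they miss things now and then, are a little off and sometimes report something else, mostly with a low value. They report only what shows in the picture. A call takes as long as a camera call.
- cut_out(camera, query): "region" (384x512 bool, what is visible of it) and "box" ([left, top, right, bottom] in pixels, round what is visible of it).
The state is a dict: "clock": time; "qpos": joint angles; "joint_velocities": joint speeds; "joint_torque": joint torques, N m; "tcp_pos": TCP position; "eef_rot": TCP orientation; "contact_force": force on the tool from outside, world axes, zero at the start; "ft_torque": the same for the moment, N m; "width": opening from 0.0 (shut) to 1.0 (fully open).
Only numpy, scipy, OpenCV 4.12 (cv2) and the standard library are available. Lean on these libraries where they do the work, as an engineer would, in place of code of your own. Each camera call takes 0.05 s, during which the arm holds its last target.

## Working session

There is one attempt and no reset: what is moved stays moved. The work goes in short steps, Python scripts to look and compute and a tool call to move; the robot and the scene stay as the last step left them, time stands still between calls to the robot, and variables do not carry over. Pictures are saved under pics/ and viewed, and the job is handed in when it is done.

Besides the shell and the picture viewer there is one more tool, called after "Request:" by a JSON object that holds its "fn" and its "kwargs", one argument or row to a line. arm_command: Moves the arm, as the interface text tells. Its arguments: {"type":"object","properties":{"plan":{"type":"array","items":{"type":"array","items":{"type":"number"}}},"claw":{"type":"number"}},"required":["plan"]}

```bash
ls; mkdir -p pics
cat > h.py <<'E'
import numpy as np, cv2
from cell import robot, camera, cut_out
from scipy.spatial.transform import Rotation as R
def K(c):
    f=c['pixels'].shape[0]/2/np.tan(np.radians(c['fovy'])/2); return f,c['cx'],c['cy']
def Twc(c,st=None):
    if 'view' in c: return np.linalg.inv(np.array(c['view']))
    T=np.eye(4);T[:3,:3]=R.from_rotvec(st['eef_rot']).as_matrix();T[:3,3]=st['tcp_pos']
    return T@np.array(c['T_tool_cam'])
def cloud(c,st=None):
    f,cx,cy=K(c);z=c['z_map'].astype(float);v,u=np.mgrid[:z.shape[0],:z.shape[1]]
    P=np.stack([(u-cx)/f*z,(v-cy)/f*z,z],-1);T=Twc(c,st)
    return P@T[:3,:3].T+T[:3,3]
def save(c,n): cv2.imwrite(n,cv2.cvtColor(c['pixels'],cv2.COLOR_RGB2BGR))
E
python3 - <<'E'
from h import *
s=robot.observe();print(s)
for n in ['scene','top']:
    c=camera(n);save(c,f'pics/{n}0.png');np.savez(f'{n}0.npz',**{k:np.array(v) for k,v in c.items()})
    P=cloud(c);print(n,c['fovy'],Twc(c)[:3].round(2).tolist())
    for q in ['board','stop_block','notch_plate','knob_rear','knob_fore','mallet','bark_hoop','log_piece','peg_cup']:
        for d in cut_out(n,q)[:3]:
            m=d['region']&(c['z_map']>0)
            print(q,round(d['score'],2),d['box'],m.sum(),np.median(P[m],0).round(0) if m.any() else '',np.percentile(P[m][:,2],[2,98]).round(0) if m.any() else '')
E
```

```text
pics
{'clock': 0.0, 'qpos': array([-1.22672198e+00,  3.08992212e-01,  1.63518677e+00,  4.56813301e-07,
        1.19971695e+00, -6.96953242e-02]), 'joint_velocities': array([-0.0007362 , -0.0004977 ,  0.0001728 , -0.00199326, -0.00034658,
        0.00061787]), 'joint_torque': array([ 1.20606233e-03, -4.15255594e+01, -2.76663762e+01, -4.21937864e-05,
        1.02157291e-02,  1.22135997e-06]), 'tcp_pos': array([ 251.00329446, -571.52936906,  249.05489951]), 'eef_rot': array([-3.07236691e+00, -6.44852406e-01,  4.93772319e-04]), 'contact_force': array([-0.5273354 , -0.32982666,  0.75080607]), 'ft_torque': array([-0.02168622, -0.04047769, -0.01022205]), 'width': 1.0006950719117123}
scene 57.089487313455734 [[0.62, 0.65, -0.43, 997.88], [0.78, -0.52, 0.34, -399.76], [-0.0, -0.55, -0.84, 1012.09]]
board 0.83 [179.8, 173.2, 333.9, 272.0] 6409 [ 549. -102.   18.] [12. 64.]
stop_block 0.81 [198.6, 199.0, 216.2, 220.2] 288 [ 476. -177.   63.] [ 27. 109.]
stop_block 0.62 [241.1, 215.5, 251.6, 237.0] 175 [ 588. -112.   46.] [36. 76.]
stop_block 0.62 [365.4, 137.3, 391.7, 169.4] 735 [656. 404.  86.
[... 1028 characters left out ...]
] [ 17. 111.]
notch_plate 0.57 [234.4, 149.3, 296.7, 193.3] 1745 [586. -46.  34.] [23. 74.]
notch_plate 0.29 [94.0, 180.3, 139.6, 215.8] 406 [490. 454.  36.] [ 0. 51.]
knob_fore 0.45 [241.3, 153.9, 253.3, 169.3] 142 [614.  12.  48.] [38. 78.]
mallet 0.77 [362.1, 176.9, 399.3, 257.3] 689 [ 458. -448.   23.] [11. 31.]
bark_hoop 0.95 [99.2, 180.1, 140.8, 217.5] 240 [496. 393.  35.] [-1. 50.]
bark_hoop 0.57 [275.3, 165.8, 291.0, 176.2] 148 [ 580. -107.   47.] [36. 78.]
bark_hoop 0.32 [364.7, 176.3, 402.4, 258.1] 708 [ 453. -449.   23.] [11. 31.]
log_piece 0.69 [105.7, 134.8, 137.7, 163.4] 587 [641. 418. 108.] [ 10. 116.]
peg_cup 0.94 [370.5, 145.0, 398.4, 163.3] 409 [ 636. -444.   38.] [-1. 83.]
```

Run:
```python
import cv2
a=cv2.imread('pics/scene0.png')[160:285,165:345];b=cv2.imread('pics/top0.png')[120:240,180:345]
cv2.imwrite('pics/s1.png',cv2.resize(a,None,fx=4.4,fy=4.4,interpolation=2));cv2.imwrite('pics/t1.png',cv2.resize(b,None,fx=4.8,fy=4.8,interpolation=2))
```

```text
(no output)
```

View pics/s1.png

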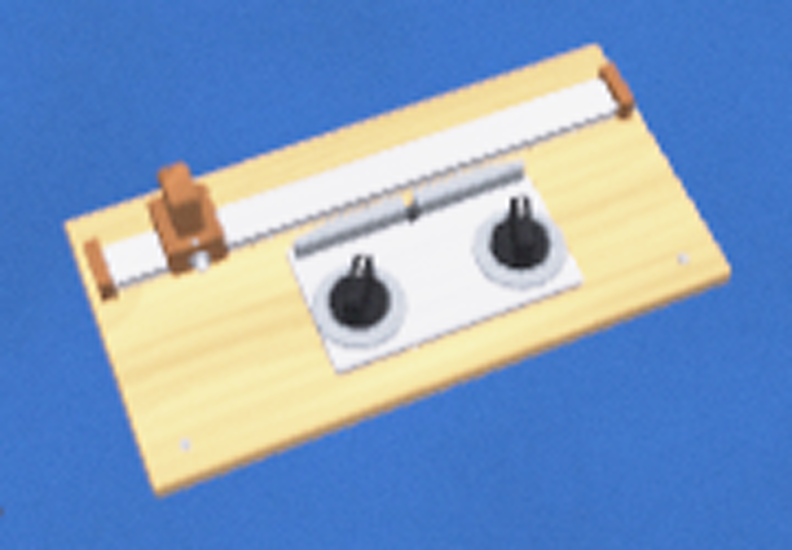

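View pics/t1.png

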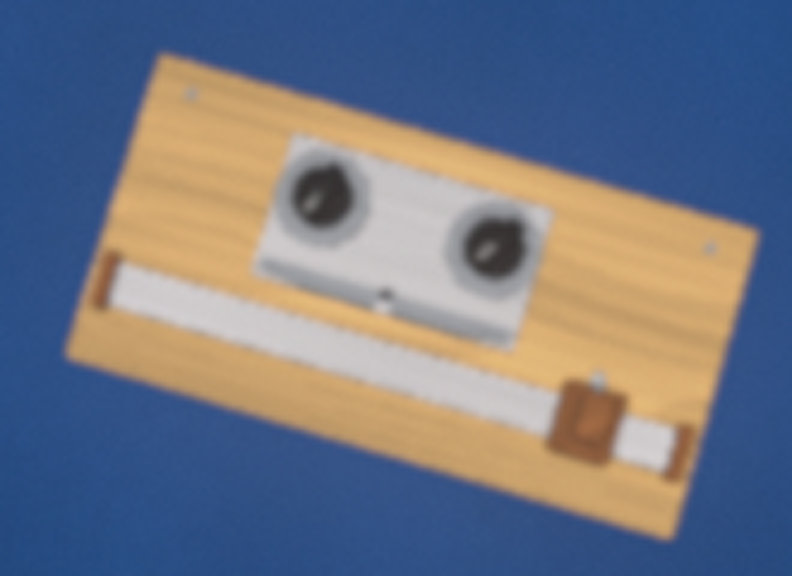

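The top view shows the board yawed by about -16°. The block handle is at crop pixel (595,415), the notch at (385,300), and the knobs at (325,190) fore and (495,245) rear. Next I'll get a rough pose fit and the move for a wrist view.

```bash
cat >> h.py <<'E'
def go(tgt,ydir=None,st=None):
    """tgt TCP world; ydir desired tool-y heading (world rad, mod pi). prints tool-frame shift in cm and twist deg"""
    s=st or robot.observe();M=R.from_rotvec(s['eef_rot']).as_matrix()
    d=M.T@(np.array(tgt)-s['tcp_pos'])/10
    tw=0
    if ydir is not None:
        y=M[:,1];a=np.arctan2(y[1],y[0]);tw=-np.degrees(((ydir-a+np.pi/2)%np.pi)-np.pi/2)
    print('shift cm',d.round(2),'twist',round(tw,2),'| tcp',np.round(s['tcp_pos'],1),'q6',round(s['qpos'][5],2),'tilt',M[:,2].round(3),'clock',s['clock'])
E
python3 - <<'E'
from h import *
c=camera('wrist');print(np.array(c['T_tool_cam']).round(3),c['fovy'],c['cx'],c['cy'])
c=camera('top');P=cloud(c)
m=np.zeros(P.shape[:2],bool);m[120:240,185:345]=True
for lo,hi in [(58,64),(100,112),(66,80),(46,53)]:
    k=m&(P[...,2]>lo)&(P[...,2]<hi);n,l,st_,ce=cv2.connectedComponentsWithStats(k.astype(np.uint8))
    for i in range(1,n):
        if st_[i,4]>4: print(lo,st_[i,4],P[l==i].mean(0).round(1),ce[i].round(0))
go([600,-50,300],np.radians(-16))
E
```

```text
[[   0.      -0.965   -0.262   67.469]
 [   1.      -0.       0.      -0.644]
 [  -0.      -0.262    0.965 -123.819]
 [   0.       0.       0.       1.   ]] 71.59028699181307 257.5973196567477 186.61862329646962
58 13 [ 483.4 -160.3   60.1] [299. 201.]
58 32 [ 453.1 -181.7   60.8] [306. 210.]
58 27 [ 456.3 -152.5   60.8] [297. 209.]
100 66 [ 460.8 -168.4  107.4] [303. 207.]
66 52 [616.3  12.1  72.9] [246. 159.]
66 52 [ 581.6 -106.7   72.7] [283. 170.]
46 5 [585.2 -88.8  49. ] [277. 170.]
46 113 [546.3 -22.9  49.4] [257. 182.]
46 12 [ 524.  -105.8   49.8] [282. 188.]
46 5 [ 491.5 -174.7   48.8] [303. 199.]
46 6 [ 431.9 -231.5   47.8] [321. 217.]
shift cm [ 52.93 -33.8   -4.97] twist -50.29 | tcp [ 251.3 -572.3  250.3] q6 -0.07 tilt [ 0. -0. -1.] clock 1.1
```

Request:
{"fn": "arm_command", "kwargs": {
  "plan": [
    [3.8,-2.4,-0.3,0],
    [3.8,-2.4,-0.3,0],
    [3.8,-2.4,-0.3,0],
    [3.8,-2.4,-0.3,0],
    [3.8,-2.4,-0.3,0],
    [3.8,-2.4,-0.3,0],
    [3.8,-2.4,-0.3,0],
    [3.8,-2.4,-0.3,0],
    [3.8,-2.4,-0.3,0],
    [3.8,-2.4,-0.3,0],
    [3.8,-2.4,-0.3,0],
    [3.8,-2.4,-0.3,0],
    [3.8,-2.4,-0.3,0],
    [3.8,-2.4,-0.3,0]
  ]
}}

```text
clock: 2.5
tcp_pos: [615.8, -38.5, 294.6]
eef_rot: [3.07, 0.625, 0.008]
contact_force: [1.0, -0.7, -0.3]
width: 1.002
```

Request:
{"fn": "arm_command", "kwargs": {
  "plan": [
    [0,0,0,-8],
    [0,0,0,-8],
    [0,0,0,-8],
    [0,0,0,-8],
    [0,0,0,-8],
    [0,0,0,-8],
    [0,0,0,-8],
    [0,0,0,-8],
    [0,0,0,-8],
    [0,0,0,-8],
    [0,0,0,-8],
    [0,0,0,-8],
    [0,0,0,-8],
    [0,0,0,-8],
    [0,0,0,0]
  ]
}}

```text
clock: 4.0
tcp_pos: [619.7, -29.5, 294.9]
eef_rot: [1.062, 2.945, -0.002]
contact_force: [0.3, 0.5, -0.3]
width: 0.999
```

```bash
cat > look.py <<'E'
import sys
from h import *
n=sys.argv[1]
s=robot.observe();c=camera('wrist');save(c,f'pics/{n}.png');P=cloud(c,s)
go([590,-60,300],np.radians(47),s)
for q in ['knob_rear','knob_fore','notch_plate','stop_block']:
    for d in cut_out('wrist',q)[:3]:
        m=d['region']&(c['z_map']>0);print(q,round(d['score'],2),d['box'],P[m].mean(0).round(0))
k=(P[...,2]>66)&(P[...,2]<80)&(c['z_map']>0)
k=cv2.morphologyEx(k.astype(np.uint8),cv2.MORPH_OPEN,np.ones((3,3)))
nn,l,st_,ce=cv2.connectedComponentsWithStats(k)
for i in range(1,nn):
    if st_[i,4]>60:
        p=P[l==i]; (x,y),(w,h),a=cv2.minAreaRect(p[:,:2].astype(np.float32))
        C=np.cov(p[:,:2].T);e,v=np.linalg.eigh(C);v=v[:,1]
        print('bar',st_[i,4],ce[i].round(0),'ctr',round(x,1),round(y,1),'mean',p.mean(0).round(1),'size',round(w,1),round(h,1),'axis deg',round(np.degrees(np.arctan2(v[1],v[0]))%180,1),'rect',round(a,1))
np.savez(n+'.npz',P=P,px=c['pixels'])
E
python3 look.py w1
```

```text
shift cm [ 0.34 -4.24 -0.53] twist 3.34 | tcp [619.7 -29.5 294.9] q6 -0.99 tilt [ 0.01  -0.005 -1.   ] clock 4.0
knob_rear 0.85 [182.7, 160.6, 214.3, 197.1] [ 583. -106.   57.]
knob_fore 0.8 [258.2, 124.6, 293.8, 162.1] [616.  10.  58.]
notch_plate 0.69 [159.6, 91.5, 305.6, 202.9] [587. -42.  38.]
stop_block 0.61 [62.7, 117.5, 132.5, 163.2] [ 468. -163.   76.]
stop_block 0.16 [50.8, 0.0, 378.1, 249.2] [541. -37.  25.]
bar 159 [100. 139.] ctr 466.5 -161.5 mean [ 466.8 -161.3   73.3] size 5.4 32.2 axis deg 162.0 rect 66.3
bar 348 [278. 143.] ctr 617.3 10.1 mean [616.8  10.1  73.8] size 14.0 40.6 axis deg 145.0 rect 54.7
bar 334 [193. 180.] ctr 582.3 -108.6 mean [ 582.3 -107.3   73.4] size 14.4 40.8 axis deg 129.8 rect 40.0
```

View pics/w1.png

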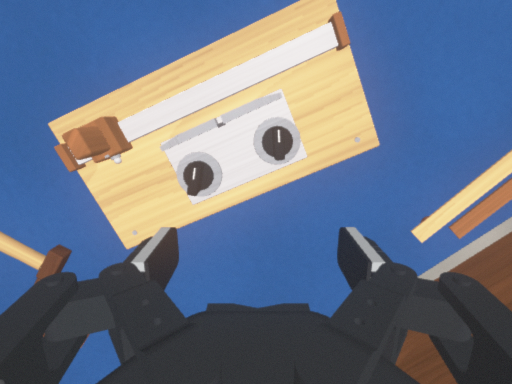

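```bash
python3 -c "
from h import *
go([582.3,-107.8,140],np.radians(39.8))"
```

```text
shift cm [-1.96 -8.44 15.49] twist 10.45 | tcp [619.7 -29.6 294.9] q6 -0.99 tilt [ 0.01  -0.005 -1.   ] clock 4.25
```

Request:
{"fn": "arm_command", "kwargs": {
  "plan": [
    [-0.4,-1.7,3.1,0],
    [-0.4,-1.7,3.1,0],
    [-0.4,-1.7,3.1,0],
    [-0.4,-1.7,3.1,0],
    [-0.4,-1.7,3.1,0],
    [0,0,0,5],
    [0,0,0,5],
    [0,0,0,0],
    [0,0,0,0]
  ]
}}

```text
clock: 5.15
tcp_pos: [583.5, -111.0, 136.1]
eef_rot: [1.335, 2.826, 0.004]
contact_force: [0.1, -0.1, -0.2]
width: 1.0
```

```bash
sed -i 's/go(\[590.*/go([582.3,-107.8,67],np.radians(39.8),s)/' look.py; python3 look.py w2
```

```text
shift cm [0.41 0.05 6.91] twist -0.36 | tcp [ 583.5 -111.   136.1] q6 -0.95 tilt [ 0.016 -0.005 -1.   ] clock 5.15
knob_rear 0.94 [232.3, 163.2, 284.3, 229.4] [ 581. -107.   58.]
knob_fore 0.67 [354.3, 69.8, 423.5, 137.7] [613.   6.  60.]
notch_plate 0.72 [183.6, 9.1, 434.8, 235.6] [585. -40.  40.]
stop_block 0.7 [0.0, 119.7, 139.5, 205.3] [ 467. -163.   79.]
bar 1530 [405. 104.] ctr 617.3 9.5 mean [615.6   9.   73.1] size 14.3 41.9 axis deg 144.4 rect 53.9
bar 615 [ 80. 159.] ctr 467.0 -163.1 mean [ 466.7 -161.6   73.1] size 11.6 34.9 axis deg 159.9 rect 55.7
bar 1018 [256. 201.] ctr 582.6 -108.5 mean [ 581.6 -107.5   73.6] size 13.8 41.6 axis deg 129.5 rect 38.9
```

View pics/w2.png

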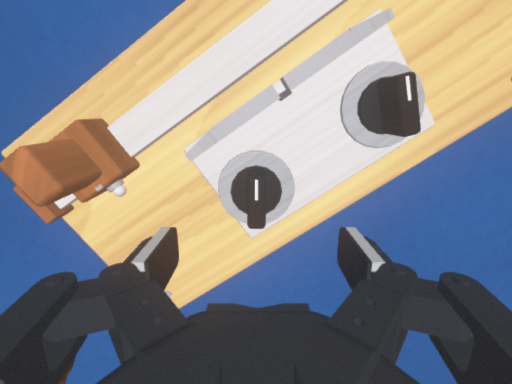

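Request:
{"fn": "arm_command", "kwargs": {
  "plan": [
    [0.1,0,1.5,0],
    [0.1,0,1.5,0],
    [0.1,0,1.5,0],
    [0.1,0,1.2,0],
    [0,0,0.8,0],
    [0,0,0,0]
  ]
}}

```text
clock: 6.0
tcp_pos: [581.0, -107.0, 64.6]
eef_rot: [1.334, 2.828, 0.004]
contact_force: [-0.8, -0.2, 0.4]
width: 0.999
```

```bash
python3 -c "
from h import *
go([582.3,-107.8,67],np.radians(39.5))"
```

```text
shift cm [-0.15  0.05 -0.24] twist 0.01 | tcp [ 581.  -107.    64.6] q6 -0.94 tilt [ 0.014 -0.004 -1.   ] clock 6.0
```

Request:
{"fn": "arm_command", "kwargs": {
  "plan": [
    [0,0,-0.3,0],
    [0,0,0,0],
    [0,0,0,0],
    [0,0,0,0],
    [0,0,0,0],
    [0,0,0,0],
    [0,0,0,0],
    [0,0,0,0],
    [0,0,0,0],
    [0,0,0,0]
  ],
  "claw": 0
}}

```text
clock: 7.0
tcp_pos: [580.8, -108.6, 69.3]
eef_rot: [1.332, 2.829, -0.001]
contact_force: [-0.5, 0.2, -0.7]
width: 0.15
```

```bash
python3 -c "
from h import *
go([582.3,-107.8,67],np.radians(39.5));s=robot.observe();print(s['ft_torque'],s['contact_force'],s['width'])"
```

```text
shift cm [-0.03  0.17  0.23] twist 0.09 | tcp [ 580.8 -108.6   69.3] q6 -0.94 tilt [ 0.013 -0.007 -1.   ] clock 7.0
[-0.05754028  0.06274021 -0.012842  ] [-0.53958934  0.22833248 -0.71151239] 0.14964244852615557
```

Request:
{"fn": "arm_command", "kwargs": {
  "plan": [
    [0,0,0,5],
    [0,0,0,5],
    [0,0,0,5],
    [0,0,0,5],
    [0,0,0,5],
    [0,0,0,5],
    [0,0,0,5],
    [0,0,0,5]
  ]
}}

```text
clock: 7.8
tcp_pos: [581.8, -108.3, 69.3]
eef_rot: [2.244, 2.176, 0.007]
contact_force: [0.6, -0.3, -1.7]
width: 0.152
```

```bash
python3 -c "
from h import *
go([582.3,-107.8,67],np.radians(39.5));s=robot.observe();print(s['ft_torque'],s['contact_force'],s['width'])"
```

```text
shift cm [0.06 0.05 0.23] twist -41.26 | tcp [ 581.8 -108.3   69.3] q6 -0.22 tilt [ 0.014 -0.008 -1.   ] clock 7.8
[-0.12220777  0.11967691  0.07098087] [ 0.59472995 -0.29714856 -1.74652902] 0.15198642707756765
```

Request:
{"fn": "arm_command", "kwargs": {
  "plan": [
    [0,0,0,4],
    [0,0,0,3],
    [0,0,0,3],
    [0,0,0,2],
    [0,0,0,2]
  ]
}}

```text
clock: 8.3
tcp_pos: [582.1, -108.4, 69.3]
eef_rot: [2.488, 1.889, 0.005]
contact_force: [0.6, 1.2, -1.6]
width: 0.152
```

```bash
python3 -c "
from h import *
go([582.3,-107.8,67],np.radians(39.5));s=robot.observe();print(s['ft_torque'],s['contact_force'],s['width'])"
```

```text
shift cm [0.06 0.   0.23] twist -55.11 | tcp [ 582.1 -108.4   69.3] q6 0.03 tilt [ 0.013 -0.012 -1.   ] clock 8.3
[0.1123978  0.14588226 1.80517444] [ 0.55572158  1.19451061 -1.64397402] 0.15161399354299515
```

Request:
{"fn": "arm_command", "kwargs": {
  "plan": [
    [0,0,0,1.5],
    [0,0,0,1.5]
  ]
}}

```text
clock: 8.5
tcp_pos: [582.1, -108.3, 69.4]
eef_rot: [2.522, 1.839, -0.0]
contact_force: [0.6, 1.7, -0.4]
width: 0.152
```

```bash
python3 -c "
from h import *
go([582.3,-107.8,67],np.radians(39.5));s=robot.observe();print(s['ft_torque'],s['contact_force'],s['width'])"
```

```text
shift cm [0.06 0.   0.24] twist -57.28 | tcp [ 582.1 -108.3   69.4] q6 0.07 tilt [ 0.012 -0.017 -1.   ] clock 8.5
[0.11726003 0.12269812 2.57292086] [ 0.62330273  1.65090861 -0.38193223] 0.1520929201863846
```

Request:
{"fn": "arm_command", "kwargs": {
  "plan": [
    [0,0,0,0],
    [0,0,0,0],
    [0,0,0,0],
    [0,0,0,0],
    [0,0,0,0],
    [0,0,-1.5,0],
    [0,0,-2,0],
    [0,0,-2,0],
    [0,0,-1.5,0],
    [0,0,0,0]
  ],
  "claw": 1
}}

```text
clock: 9.5
tcp_pos: [582.6, -107.3, 146.1]
eef_rot: [2.544, 1.812, 0.012]
contact_force: [0.7, -0.2, -0.7]
width: 0.998
```

```bash
sed -i 's/go(\[582.*/go([616.7,9.8,140],np.radians(54.6),s)/' look.py; python3 look.py w3
```

```text
shift cm [12.19 -0.61  0.55] twist -73.67 | tcp [ 582.6 -107.3  146.1] q6 0.08 tilt [ 0.017 -0.01  -1.   ] clock 9.5
knob_rear 0.94 [232.5, 168.2, 282.7, 227.8] [ 583. -106.   57.]
knob_fore 0.89 [209.7, 6.3, 280.1, 71.9] [616.   7.  60.]
notch_plate 0.68 [163.5, 0.0, 298.4, 230.0] [589. -37.  39.]
notch_plate 0.16 [212.1, 9.0, 277.5, 73.5] [616.   7.  60.]
stop_block 0.91 [111.5, 264.5, 198.8, 355.2] [ 486. -169.   55.]
bar 1564 [246.  29.] ctr 617.6 10.1 mean [617.1   9.2  73.5] size 14.6 41.8 axis deg 144.2 rect 53.8
bar 906 [256. 203.] ctr 582.8 -108.5 mean [ 583.2 -106.9   73.7] size 41.4 14.0 axis deg 77.4 rect 77.6
```

View pics/w3.png

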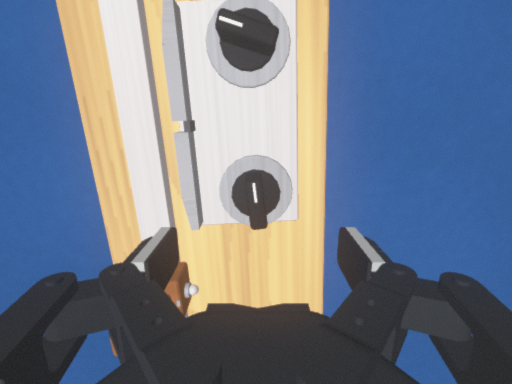

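Request:
{"fn": "arm_command", "kwargs": {
  "plan": [
    [4,-0.2,0.2,0],
    [4,-0.2,0.2,0],
    [4,-0.2,0.2,0],
    [0,0,0,-8],
    [0,0,0,-8],
    [0,0,0,-8],
    [0,0,0,-8],
    [0,0,0,-8],
    [0,0,0,-8],
    [0,0,0,-8],
    [0,0,0,-8],
    [0,0,0,-8],
    [0,0,0,0],
    [0,0,0,0]
  ]
}}

```text
clock: 11.15
tcp_pos: [602.3, 14.3, 114.9]
eef_rot: [-0.922, -2.98, 0.021]
contact_force: [-0.6, 0.0, -0.6]
width: 1.003
```

```bash
sed -i 's/go(\[6.*/go([617.2,9.5,67],np.radians(54.3),s)/' look.py; python3 look.py w4
```

```text
shift cm [-1.58  0.54  4.75] twist 1.33 | tcp [602.3  14.3 114.9] q6 -1.01 tilt [-0.025 -0.006 -1.   ] clock 11.15
knob_rear 0.7 [86.7, 237.3, 137.0, 279.6] [ 571. -106.   47.]
knob_rear 0.39 [51.8, 129.7, 312.8, 287.9] [583. -30.  38.]
knob_fore 0.95 [234.4, 191.7, 295.5, 268.8] [615.  12.  57.]
notch_plate 0.64 [53.5, 130.1, 311.5, 287.4] [583. -30.  38.]
stop_block 0.48 [0.0, 185.5, 17.7, 209.0] [ 486. -155.   36.]
bar 1175 [264. 236.] ctr 617.1 10.4 mean [615.7  11.3  73.6] size 14.0 41.4 axis deg 144.0 rect 54.4
```

Request:
{"fn": "arm_command", "kwargs": {
  "plan": [
    [-0.8,0.3,0,1],
    [-0.8,0.3,0,0.3],
    [0,0,0,0],
    [0,0,0,0]
  ]
}}

```text
clock: 11.8
tcp_pos: [622.2, 9.5, 116.2]
eef_rot: [-0.96, -2.973, 0.02]
contact_force: [0.5, -0.6, 0.5]
width: 1.002
```

```bash
python3 -c "
from h import *
go([617.2,9.9,67],np.radians(54.3))"
```

```text
shift cm [ 0.36 -0.17  4.93] twist -0.08 | tcp [622.2   9.5 116.2] q6 -0.99 tilt [-0.021 -0.007 -1.   ] clock 11.8
```

Request:
{"fn": "arm_command", "kwargs": {
  "plan": [
    [0.2,-0.1,1.2,0],
    [0.1,0,1.2,0],
    [0,0,1.0,0],
    [0,0,0.8,0],
    [0,0,0,0],
    [0,0,0,0]
  ]
}}

```text
clock: 12.4
tcp_pos: [615.7, 10.4, 68.5]
eef_rot: [-0.959, -2.969, 0.021]
contact_force: [0.1, 0.6, -0.3]
width: 0.999
```

```bash
python3 -c "
from h import *
go([617.2,9.9,67],np.radians(54.3));print(robot.observe()['contact_force'])"
```

```text
shift cm [-0.15  0.05  0.15] twist -0.09 | tcp [615.7  10.4  68.5] q6 -0.99 tilt [-0.025 -0.006 -1.   ] clock 12.4
[ 0.12734721  0.63551308 -0.282581  ]
```

Request:
{"fn": "arm_command", "kwargs": {
  "plan": [
    [0,0,0,0],
    [0,0,0,0],
    [0,0,0,0],
    [0,0,0,0],
    [0,0,0,0],
    [0,0,0,0],
    [0,0,0,0],
    [0,0,0,0],
    [0,0,0,0]
  ],
  "claw": 0
}}

```text
clock: 13.3
tcp_pos: [616.5, 9.6, 70.3]
eef_rot: [-0.959, -2.971, 0.022]
contact_force: [-1.7, -0.9, 0.8]
width: 0.149
```

```bash
python3 -c "
from h import *
go([617.2,9.9,67],np.radians(54.3));s=robot.observe();print(s['ft_torque'],s['contact_force'],s['width'])"
```

```text
shift cm [-0.05  0.07  0.33] twist -0.07 | tcp [616.5   9.6  70.3] q6 -0.99 tilt [-0.023 -0.007 -1.   ] clock 13.3
[ 0.19171425 -0.08942222  0.05007328] [-1.69343503 -0.92098352  0.77504604] 0.14895127628836524
```

Request:
{"fn": "arm_command", "kwargs": {
  "plan": [
    [0,0,0,5],
    [0,0,0,5],
    [0,0,0,5],
    [0,0,0,5],
    [0,0,0,5],
    [0,0,0,5],
    [0,0,0,5],
    [0,0,0,5],
    [0,0,0,5],
    [0,0,0,5],
    [0,0,0,5]
  ]
}}

```text
clock: 14.4
tcp_pos: [617.3, 10.0, 70.2]
eef_rot: [-2.273, -2.154, 0.029]
contact_force: [0.3, -0.6, -0.7]
width: 0.152
```

```bash
python3 -c "
from h import *
go([617.2,9.9,67],np.radians(54.3));s=robot.observe();print(s['ft_torque'],s['contact_force'],s['width'])"
```

```text
shift cm [-0.01  0.    0.32] twist -57.4 | tcp [617.3  10.   70.2] q6 0.01 tilt [-0.021 -0.005 -1.   ] clock 14.4
[ 0.30549381 -0.26402152  0.17289872] [ 0.31099218 -0.55085059 -0.65446916] 0.15226455879595718
```

Turned 57° of the expected ~67°. I'll go on to the stop gently.

Request:
{"fn": "arm_command", "kwargs": {
  "plan": [
    [0,0,0,4],
    [0,0,0,3],
    [0,0,0,3],
    [0,0,0,2]
  ]
}}

```text
clock: 14.8
tcp_pos: [617.3, 10.0, 70.3]
eef_rot: [-2.491, -1.902, 0.031]
contact_force: [-1.8, 0.3, 0.4]
width: 0.156
```

```bash
python3 -c "
from h import *
go([617.2,9.9,67],np.radians(54.3));s=robot.observe();print(s['ft_torque'],s['contact_force'],s['width'])"
```

```text
shift cm [-0.   -0.    0.33] twist -69.59 | tcp [617.3  10.   70.3] q6 0.22 tilt [-0.02  -0.006 -1.   ] clock 14.8
[ 0.5103594  -0.12828103  1.63001886] [-1.80626082  0.29974041  0.36014345] 0.1563830292424654
```

Request:
{"fn": "arm_command", "kwargs": {
  "plan": [
    [0,0,0,1.5],
    [0,0,0,1.5]
  ]
}}

```text
clock: 15.0
tcp_pos: [617.2, 10.0, 70.4]
eef_rot: [-2.532, -1.853, 0.035]
contact_force: [-0.7, 1.2, 0.2]
width: 0.149
```

```bash
python3 -c "
from h import *
go([617.2,9.9,67],np.radians(54.3));s=robot.observe();print(s['ft_torque'],s['contact_force'],s['width'])"
```

```text
shift cm [-0.01  0.01  0.34] twist -71.91 | tcp [617.2  10.   70.4] q6 0.27 tilt [-0.02 -0.01 -1.  ] clock 15.0
[ 0.54390694 -0.07299637  2.48040638] [-0.73579062  1.18879729  0.18121881] 0.1487491135552574
```

Request:
{"fn": "arm_command", "kwargs": {
  "plan": [
    [0,0,0,0],
    [0,0,0,0],
    [0,0,0,0],
    [0,0,0,0],
    [0,0,0,0],
    [0,0,-2,0],
    [0,0,-3,0],
    [0,0,-3,0],
    [0,0,-3,0],
    [0,0,0,0],
    [0,0,0,0]
  ],
  "claw": 1
}}

```text
clock: 16.1
tcp_pos: [618.8, 11.2, 182.5]
eef_rot: [-2.546, -1.823, 0.032]
contact_force: [-0.6, 0.4, -1.3]
width: 1.0
```

```bash
sed -i 's/go(\[6.*/go([466,-167,190],np.radians(73.7),s)/' look.py; python3 look.py w5
```

```text
shift cm [-21.79  -8.74  -0.34] twist 87.5 | tcp [618.8  11.2 182.5] q6 0.28 tilt [-0.023 -0.004 -1.   ] clock 16.1
knob_rear 0.84 [246.1, 267.0, 282.1, 306.2] [ 586. -100.   54.]
knob_fore 0.94 [235.1, 159.4, 279.8, 215.5] [619.  12.  58.]
notch_plate 0.7 [193.3, 147.1, 297.8, 306.1] [591. -34.  38.]
stop_block 0.29 [196.7, 144.7, 296.8, 306.2] [591. -34.  38.]
bar 674 [259. 189.] ctr 617.8 10.7 mean [618.2  11.7  73.6] size 41.1 14.0 axis deg 77.6 rect 77.6
bar 287 [263. 295.] ctr 585.1 -98.6 mean [586.  -96.7  73. ] size 22.6 13.9 axis deg 82.1 rect 77.6
```

View pics/w5.png

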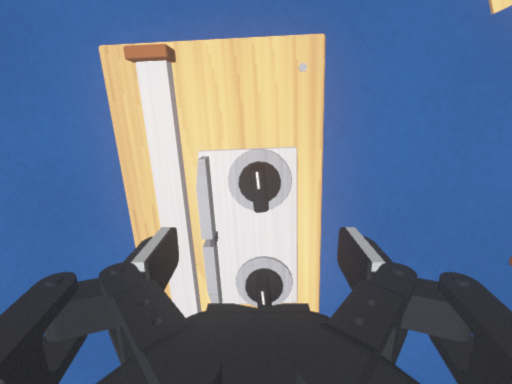

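Request:
{"fn": "arm_command", "kwargs": {
  "plan": [
    [-4.3,-1.8,-0.4,0],
    [-4.3,-1.8,-0.4,0],
    [-4.3,-1.8,-0.4,0],
    [-4.3,-1.8,-0.4,0],
    [-4.3,-1.6,-0.3,0],
    [0,0,0,8],
    [0,0,0,8],
    [0,0,0,8],
    [0,0,0,8],
    [0,0,0,8],
    [0,0,0,8],
    [0,0,0,8],
    [0,0,0,8],
    [0,0,0,8],
    [0,0,0,8],
    [0,0,0,5],
    [0,0,0,0],
    [0,0,0,0]
  ]
}}

```text
clock: 18.15
tcp_pos: [447.9, -166.1, 184.5]
eef_rot: [-3.103, 0.472, 0.097]
contact_force: [0.6, 0.6, 1.1]
width: 1.004
```

```bash
cat > look2.py <<'E'
import sys
from h import *
n=sys.argv[1]
s=robot.observe();c=camera('wrist');save(c,f'pics/{n}.png');P=cloud(c,s)
N=np.array([505.7,-21.6]);y=np.radians(-16.4);ex=np.array([np.cos(y),np.sin(y)]);ey=np.array([-ex[1],ex[0]])
print('tcp in board-notch frame',(s['tcp_pos'][:2]-N)@ex,(s['tcp_pos'][:2]-N)@ey,s['contact_force'].round(1),round(s['width'],3))
k=(P[...,2]>100)&(P[...,2]<114)&(c['z_map']>0)
k=cv2.morphologyEx(k.astype(np.uint8),cv2.MORPH_OPEN,np.ones((3,3)))
nn,l,st_,ce=cv2.connectedComponentsWithStats(k)
for i in range(1,nn):
    if st_[i,4]>60:
        p=P[l==i];(x,yy),(w,h),a=cv2.minAreaRect(p[:,:2].astype(np.float32))
        print('top',st_[i,4],ce[i].round(0),'ctr',round(x,1),round(yy,1),round(p[:,2].mean(),1),'size',round(w,1),round(h,1),'rect',round(a,1),'board',(np.array([x,yy])-N)@ex,(np.array([x,yy])-N)@ey)
        go([x,yy,86],np.radians(73.6),s)
go([462.5,-168.3,86],np.radians(73.6),s)
E
python3 look2.py w6
```

```text
tcp in board-notch frame -14.633225754644272 -154.9082014488866 [0.6 0.6 1.1] 1.004
top 1168 [259. 175.] ctr 462.9 -171.2 107.5 size 22.0 33.7 rect 73.9 board 1.2054991798376804 -155.6241698883272
shift cm [ 2.18 -0.03  9.73] twist -0.9 | tcp [ 447.9 -166.1  184.5] q6 1.45 tilt [-0.061  0.011 -0.998] clock 18.15
shift cm [ 2.06 -0.3   9.74] twist -0.9 | tcp [ 447.9 -166.1  184.5] q6 1.45 tilt [-0.061  0.011 -0.998] clock 18.15
```

View pics/w6.png

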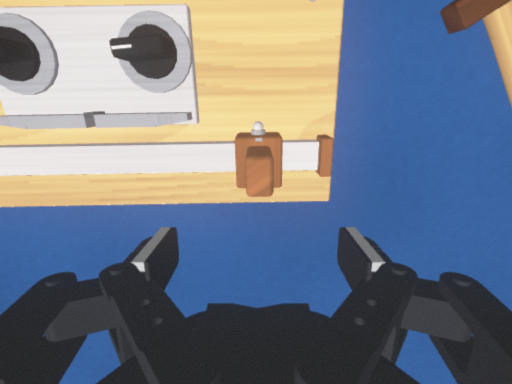

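Request:
{"fn": "arm_command", "kwargs": {
  "plan": [
    [0.5,0,1.8,-0.9],
    [0.5,0,1.8,0],
    [0.5,0,1.8,0],
    [0.4,0,1.6,0],
    [0.1,0,1.0,0],
    [0,0,0,0],
    [0,0,0,0]
  ]
}}

```text
clock: 18.9
tcp_pos: [463.3, -171.3, 100.8]
eef_rot: [-3.108, 0.435, 0.095]
contact_force: [0.0, 0.7, 0.2]
width: 1.001
```

```bash
python3 look2.py w7
```

```text
tcp in board-notch frame 1.642055369827311 -155.59026350721905 [0.  0.7 0.2] 1.001
top 2702 [260. 251.] ctr 463.1 -171.4 107.3 size 21.9 33.9 rect 73.1 board 1.4595942037462208 -155.7740252250763
shift cm [0.07 0.01 1.48] twist 0.49 | tcp [ 463.3 -171.3  100.8] q6 1.43 tilt [-0.06   0.01  -0.998] clock 18.9
top 644 [164. 247.] ctr 478.6 -128.4 107.5 size 22.9 14.0 rect 19.9 board 4.133047877941543 -110.09544129139272
shift cm [ 0.37 -4.56  1.43] twist 0.49 | tcp [ 463.3 -171.3  100.8] q6 1.43 tilt [-0.06   0.01  -0.998] clock 18.9
top 635 [350. 247.] ctr 454.5 -213.2 107.3 size 13.7 22.4 rect 37.9 board 5.036364528900975 -198.27576051517508
shift cm [0.39 4.26 1.49] twist 0.49 | tcp [ 463.3 -171.3  100.8] q6 1.43 tilt [-0.06   0.01  -0.998] clock 18.9
shift cm [-0.07 -0.28  1.49] twist 0.49 | tcp [ 463.3 -171.3  100.8] q6 1.43 tilt [-0.06   0.01  -0.998] clock 18.9
```

View pics/w7.png

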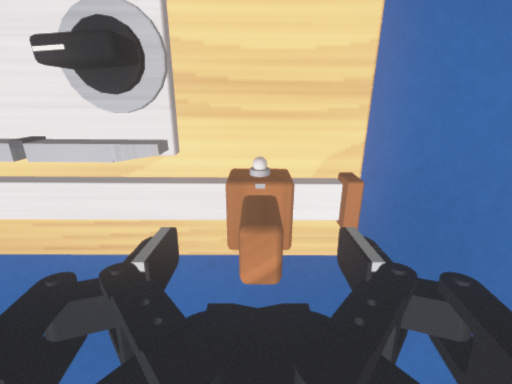

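The handle (260,250) lies centred between the fingers. I'll go down the last 14 mm and grip.

Request:
{"fn": "arm_command", "kwargs": {
  "plan": [
    [0,0,0.9,0.5],
    [0,0,0.4,0],
    [0,0,0,0],
    [0,0,0,0]
  ]
}}

```text
clock: 19.35
tcp_pos: [463.7, -171.8, 88.9]
eef_rot: [-3.108, 0.449, 0.089]
contact_force: [0.4, -0.4, 0.1]
width: 1.0
```

Request:
{"fn": "arm_command", "kwargs": {
  "plan": [
    [0,0,0,0],
    [0,0,0,0],
    [0,0,0,0],
    [0,0,0,0],
    [0,0,0,0],
    [0,0,0,0],
    [0,0,0,0],
    [0,0,0,0],
    [0,0,0,0]
  ],
  "claw": 0
}}

```text
clock: 20.25
tcp_pos: [464.2, -172.1, 89.8]
eef_rot: [-3.107, 0.449, 0.087]
contact_force: [-0.5, -0.6, 0.6]
width: 0.251
```

```bash
cat > st.py <<'E'
from h import *
s=robot.observe()
N=np.array([505.7,-21.6]);y=np.radians(-16.4);ex=np.array([np.cos(y),np.sin(y)]);ey=np.array([-ex[1],ex[0]])
d=s['tcp_pos'][:2]-N;f=s['contact_force'];F=f[:2]
print('board x,y',(d@ex).round(2),(d@ey).round(2),'z',s['tcp_pos'][2].round(1),'Fx,Fy,Fz',(F@ex).round(2),(F@ey).round(2),f[2].round(1),'w',s['width'].round(3),'tq',s['ft_torque'].round(2))
go([505.7,-21.6,s['tcp_pos'][2]],np.radians(73.6),s)
E
python3 st.py
```

```text
Traceback (most recent call last):
  File "st.py", line 5, in <module>
    print('board x,y',(d@ex).round(2),(d@ey).round(2),'z',s['tcp_pos'][2].round(1),'Fx,Fy,Fz',(F@ex).round(2),(F@ey).round(2),f[2].round(1),'w',s['width'].round(3),'tq',s['ft_torque'].round(2))
                                                                                                                                                ^^^^^^^^^^^^^^^^
AttributeError: 'float' object has no attribute 'round'
```

```bash
sed -i "s/s\['width'\].round(3)/round(s['width'],3)/" st.py; python3 st.py
```

```text
board x,y 2.67 -156.05 z 89.8 Fx,Fy,Fz -0.28 -0.73 0.6 w 0.251 tq [ 0.34 -0.06  0.1 ]
shift cm [ -0.29 -15.6   -0.1 ] twist -0.05 | tcp [ 464.2 -172.1   89.8] q6 1.44 tilt [-0.054  0.009 -0.998] clock 20.25
```

Request:
{"fn": "arm_command", "kwargs": {
  "plan": [
    [0,-0.8,0,0],
    [0,-0.8,0,0],
    [0,-0.8,0,0],
    [0,-0.8,0,0],
    [0,-0.8,0,0],
    [0,0,0,0]
  ]
}}

```text
clock: 20.85
tcp_pos: [476.4, -130.3, 89.8]
eef_rot: [-3.108, 0.449, 0.087]
contact_force: [-1.2, -1.1, 0.3]
width: 0.25
```

```bash
python3 st.py
```

```text
board x,y 2.62 -112.53 z 89.8 Fx,Fy,Fz -0.82 -1.42 0.3 w 0.25 tq [ 0.4  -0.05 -0.01]
shift cm [ -0.27 -11.25  -0.07] twist -0.02 | tcp [ 476.4 -130.3   89.8] q6 1.52 tilt [-0.055  0.008 -0.998] clock 20.85
```

Request:
{"fn": "arm_command", "kwargs": {
  "plan": [
    [0,-0.8,0,0],
    [0,-0.8,0,0],
    [0,-0.8,0,0],
    [0,-0.8,0,0],
    [0,-0.8,0,0],
    [0,-0.8,0,0],
    [0,-0.8,0,0],
    [0,-0.8,0,0],
    [0,-0.8,0,0],
    [0,0,0,0]
  ]
}}

```text
clock: 21.85
tcp_pos: [497.1, -60.0, 89.9]
eef_rot: [3.102, -0.451, -0.089]
contact_force: [-0.0, 1.2, 1.2]
width: 0.25
```

```bash
python3 st.py
```

```text
board x,y 2.58 -39.24 z 89.9 Fx,Fy,Fz -0.35 1.15 1.2 w 0.25 tq [ 1.66 -0.45  0.16]
shift cm [-0.27 -3.92 -0.04] twist -0.13 | tcp [497.1 -60.   89.9] q6 1.67 tilt [-0.057  0.002 -0.998] clock 21.85
```

Request:
{"fn": "arm_command", "kwargs": {
  "plan": [
    [0,-0.5,0,0],
    [0,-0.5,0,0],
    [0,-0.5,0,0],
    [0,-0.5,0,0],
    [0,-0.4,0,0],
    [0,0,0,0]
  ]
}}

```text
clock: 22.45
tcp_pos: [503.6, -37.6, 89.9]
eef_rot: [3.099, -0.452, -0.09]
contact_force: [-0.2, 1.1, 0.4]
width: 0.253
```

```bash
python3 st.py; python3 look2.py w8 >/dev/null; python3 st.py
```

```text
board x,y 2.53 -15.97 z 89.9 Fx,Fy,Fz -0.54 1.04 0.4 w 0.253 tq [ 1.85 -0.48  0.17]
shift cm [-0.26 -1.6  -0.01] twist -0.18 | tcp [503.6 -37.6  89.9] q6 1.71 tilt [-0.058  0.    -0.998] clock 22.45
board x,y 2.53 -15.9 z 89.9 Fx,Fy,Fz 0.12 0.82 2.0 w 0.254 tq [ 1.85 -0.45  0.22]
shift cm [-0.26 -1.59 -0.01] twist -0.18 | tcp [503.6 -37.6  89.9] q6 1.71 tilt [-0.058  0.    -0.998] clock 22.5
```

View pics/w8.png

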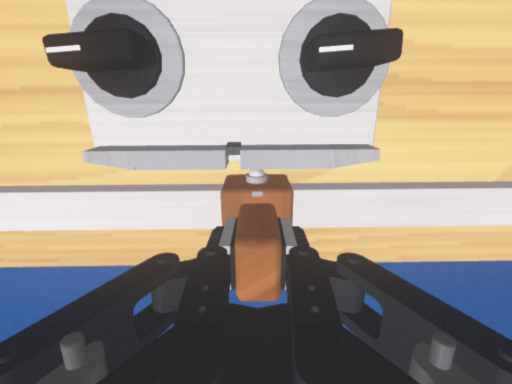

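Request:
{"fn": "arm_command", "kwargs": {
  "plan": [
    [0,-0.3,0,0],
    [0,-0.3,0,0],
    [0,-0.2,0,0],
    [0,0,0,0]
  ]
}}

```text
clock: 22.9
tcp_pos: [505.5, -31.1, 89.9]
eef_rot: [3.097, -0.452, -0.091]
contact_force: [-1.9, -0.4, 3.1]
width: 0.25
```

```bash
python3 st.py
```

```text
board x,y 2.52 -9.18 z 89.9 Fx,Fy,Fz -1.68 -0.88 3.1 w 0.25 tq [ 1.77 -0.38  0.17]
shift cm [-0.26 -0.92 -0.  ] twist -0.17 | tcp [505.5 -31.1  89.9] q6 1.73 tilt [-0.059 -0.002 -0.998] clock 22.9
```

Request:
{"fn": "arm_command", "kwargs": {
  "plan": [
    [0,-0.2,0,0],
    [0,-0.2,0,0],
    [0,0,0,0]
  ]
}}

```text
clock: 23.2
tcp_pos: [506.8, -26.8, 89.9]
eef_rot: [3.098, -0.454, -0.09]
contact_force: [-0.2, 2.4, 1.5]
width: 0.247
```

```bash
python3 st.py
```

```text
board x,y 2.52 -4.64 z 89.9 Fx,Fy,Fz -0.9 2.28 1.5 w 0.247 tq [ 2.23 -0.56  0.21]
shift cm [-0.25 -0.46  0.01] twist -0.24 | tcp [506.8 -26.8  89.9] q6 1.74 tilt [-0.058 -0.001 -0.998] clock 23.2
```

Request:
{"fn": "arm_command", "kwargs": {
  "plan": [
    [0,-0.2,0,0],
    [0,0,0,0]
  ]
}}

```text
clock: 23.4
tcp_pos: [507.6, -24.0, 89.9]
eef_rot: [3.099, -0.453, -0.09]
contact_force: [-1.6, -0.6, 1.9]
width: 0.249
```

```bash
python3 st.py
```

```text
board x,y 2.55 -1.79 z 89.9 Fx,Fy,Fz -1.34 -1.03 1.9 w 0.249 tq [ 1.64 -0.3   0.18]
shift cm [-0.26 -0.18  0.01] twist -0.2 | tcp [507.6 -24.   89.9] q6 1.74 tilt [-0.058 -0.    -0.998] clock 23.4
```

```bash
python3 look2.py w9 >/dev/null; python3 st.py; python3 -c "
import cv2
a=cv2.imread('pics/w9.png')[110:230,180:330];cv2.imwrite('pics/w9c.png',cv2.resize(a,None,fx=5,fy=5,interpolation=2))"
```

```text
board x,y 2.52 -1.79 z 89.9 Fx,Fy,Fz -0.95 0.43 1.7 w 0.251 tq [ 1.8  -0.39  0.21]
shift cm [-0.25 -0.18  0.01] twist -0.21 | tcp [507.6 -24.   89.9] q6 1.74 tilt [-0.058 -0.    -0.998] clock 23.45
```

View pics/w9c.png

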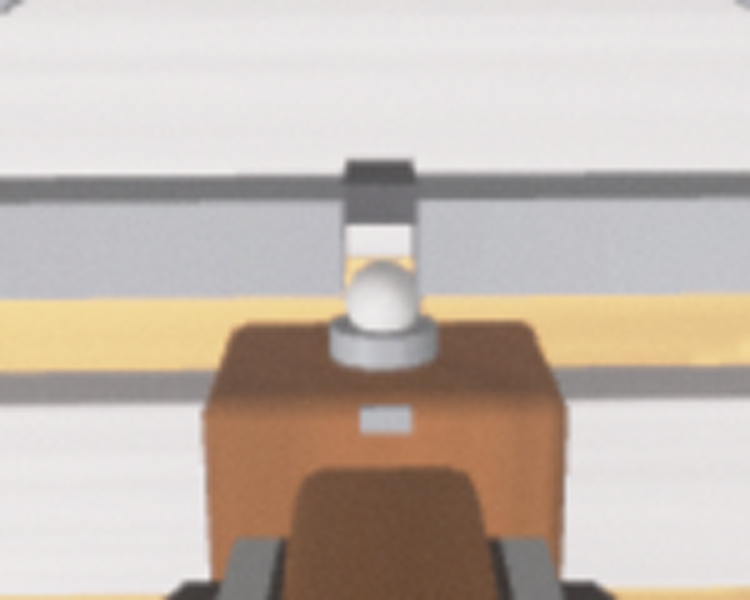

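The ball (crop column 382) sits inside the notch gap (345–417). I'll push on by about 1 mm to feel for resistance.

Request:
{"fn": "arm_command", "kwargs": {
  "plan": [
    [0,-0.1,0,0]
  ]
}}

```text
clock: 23.55
tcp_pos: [507.9, -23.2, 89.9]
eef_rot: [3.098, -0.452, -0.09]
contact_force: [-2.8, -3.2, 3.0]
width: 0.252
```

```bash
python3 st.py
```

```text
board x,y 2.56 -0.95 z 89.9 Fx,Fy,Fz -1.78 -3.81 3.0 w 0.252 tq [ 1.27 -0.24  0.22]
shift cm [-0.26 -0.09  0.01] twist -0.17 | tcp [507.9 -23.2  89.9] q6 1.74 tilt [-0.058 -0.001 -0.998] clock 23.55
```

Request:
{"fn": "arm_command", "kwargs": {
  "plan": [
    [0,-0.1,0,0]
  ]
}}

```text
clock: 23.65
tcp_pos: [508.0, -22.9, 89.9]
eef_rot: [3.097, -0.451, -0.091]
contact_force: [-3.7, -5.3, 2.9]
width: 0.247
```

```bash
python3 st.py;python3 st.py|head -1
```

```text
board x,y 2.55 -0.63 z 89.9 Fx,Fy,Fz -2.1 -6.13 2.9 w 0.247 tq [ 1.06 -0.22  0.12]
shift cm [-0.25 -0.06  0.01] twist -0.15 | tcp [508.  -22.9  89.9] q6 1.74 tilt [-0.059 -0.002 -0.998] clock 23.65
board x,y 2.55 -0.63 z 89.9 Fx,Fy,Fz -2.1 -6.13 2.9 w 0.247 tq [ 1.06 -0.22  0.12]
```

The force rises to 6 N while the block moves only 0.3 mm, so the ball is seated. I'll take the push back off and check.

Request:
{"fn": "arm_command", "kwargs": {
  "plan": [
    [0,0.1,0,0],
    [0,0,0,0],
    [0,0,0,0]
  ]
}}

```text
clock: 23.95
tcp_pos: [507.8, -23.4, 89.9]
eef_rot: [3.098, -0.453, -0.09]
contact_force: [-2.2, -0.9, 2.8]
width: 0.251
```

```bash
python3 st.py; python3 look2.py w10 >/dev/null; python3 st.py; python3 -c "
import cv2
a=cv2.imread('pics/w10.png')[0:230,30:430];cv2.imwrite('pics/w10c.png',cv2.resize(a,None,fx=2,fy=2,interpolation=2))
a=cv2.imread('pics/w10.png')[110:230,180:330];cv2.imwrite('pics/w10d.png',cv2.resize(a,None,fx=5,fy=5,interpolation=2))"
```

```text
board x,y 2.52 -1.11 z 89.9 Fx,Fy,Fz -1.89 -1.5 2.8 w 0.251 tq [ 1.58 -0.39  0.22]
shift cm [-0.25 -0.11  0.01] twist -0.19 | tcp [507.8 -23.4  89.9] q6 1.74 tilt [-0.058 -0.001 -0.998] clock 23.95
board x,y 2.56 -1.11 z 89.9 Fx,Fy,Fz -1.03 -2.57 1.8 w 0.249 tq [ 1.62 -0.32  0.24]
shift cm [-0.26 -0.11  0.01] twist -0.2 | tcp [507.8 -23.4  89.9] q6 1.74 tilt [-0.058 -0.001 -0.998] clock 24.0
```

View pics/w10c.png

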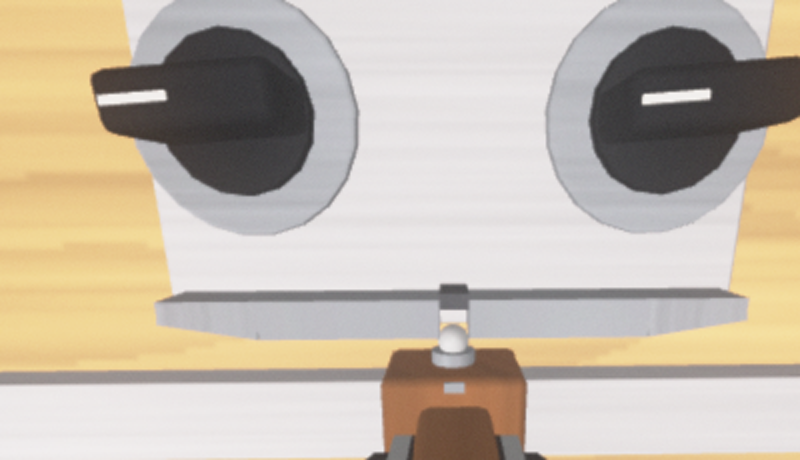

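View pics/w10d.png

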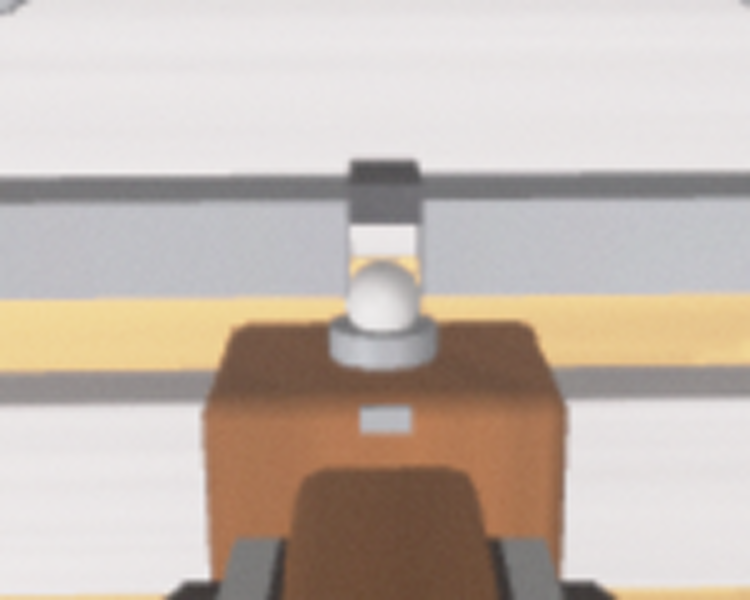

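```bash
python3 -c "
from h import *
robot.hand_in()"; python3 st.py
```

```text
the job is handed in; nothing more can be done
the job is handed in; nothing more can be done
```

The notch plate is locked and the stop block is clicked into the notch. I handed the job in at about 24 s with the gripper still holding the block.

- **Knobs:** I turned the rear knob first, then the fore knob, each clockwise. Each one reached its end stop, where the torque rose to about 2.5 N m with hardly any more turn. Afterwards both bars measured 77.5°, about 86° from the open position, which matches 1.5 rad.
- **Block:** I slid it about 155 mm along the rail. A test push of about 1 mm met resistance rising to 6 N with hardly any movement, so I stopped well short of forcing it through and eased the push off. The last wrist picture shows the ball in the notch, about 0.3 mm off the gap's centre, with the handle held between the fingers.
- **Disagreements:**
  - The knob axes put the gripper 1 to 2 mm short of the notch, within the stated calibration; I trusted the picture and the force.
  - The tool ended about 3° off vertical, which did not affect the grip.
  - A small push of about 2 N remained at hand-in.
- **Bystanders:** The moves stayed on the jig side of the bench. I did not take a last picture of the hoop, mallet, log or cup.

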